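Press home the studs of a pedal's grip pad, crosswise

ROBOT

A 6-joint arm with a two-finger parallel gripper is mounted at the origin on the work surface. World frame = base frame: x ahead of the robot, y to its left, z up, the work surface at z = 0. Lengths are in m, angles in rad, forces in N, time in s.
With the tool pointing down it reaches from about 0.375 to 0.9 m from the base axis. Payload 3.1 kg.
Tool frame: the origin (TCP) lies between the finger pads; the fingertips stand 17 mm ahead of it and the grasp point (between the pads) lies 2 mm behind it; z points along the fingers, y is the line along which they close (so a half turn about z gives the same grasp; the last joint's range is limited). The gripper opens to 85 mm and grips with 20 to 120 N. Pads are 22 mm wide; open, the fingers measure 114 mm over their backs; the gripper's body (76 mm by 85 mm) begins 54 mm behind the grasp point. The pads swing forward as they close: fully open they stand 13 mm farther back than shut.
Start: joints at [1.113, 0.527, 1.433, -0, 1.181, -0.178], TCP at [0.173, 0.601, 0.248] pointing down, gripper open.
Joint ranges: [-3.08, 3.08], [-0.75, 2.2], [0.22, 2.44], [-1.43, 4.57], [0, 2.65], [-2.85, 2.85]. Speed limits (rad/s): [2.79, 2.79, 3.14, 3.14, 3.14, 3.14].

INTERFACE

Orientations are given as a unit quaternion [x, y, z, w].
In Python, from station import sense, vision, order gives the robot as it stands.
- The arm moves only by the shell command python3 -m crank 'ROWS' [OPENING] [FORCE]. ROWS is JSON, a list of rows, each an object with "dp": the shift along the world's x, y, z in units of 30 mm (1.0 is 30 mm), a list of three; "angular": the turn, a rotation vector about the world's x, y, z in degrees, a list of three. In form: [{"dp": [dx, dy, dz], "angular": [ax, ay, az]}, ...]. A call has 1 to 20 rows; each row shifts and turns the commanded pose from where the row before left it; what a row does not reach is not made up. A row lasts 1/10 s, in which the tool goes at most 50 mm and 8.59 degrees, less where a joint would pass 70% of its speed; a pose out of reach is approached as far as the arm can. A call is refused whole if a number of a shift passes 1 or a number of a turn 8.59, either way. A call with a gripper value outside its range is refused whole. OPENING is the closure, from 0 (fully open) to 1 (shut), set as the call begins (- or left out, the last holds). The fingers move at their own pace and stop on an object; FORCE is the grip in N (left out, the last holds). Time passes only in rows, so rows that do not move let the fingers close. It gives the time, the measured TCP pose, the force, the opening and the grip force at its end, in the units of the state.
- sense(): the state, without advancing time (a new reading comes with each control period).
- vision.snapshot(name): name is "side" or "top"; returns a dict with "image" (480x640x3 uint8, blue, green, red), "range_z" (480x640 float32, m along the optical axis (not along the pixel's ray), 0 where there is no reading), "mtx" (3x3 intrinsics, pixels), "pose" (4x4, takes a point from camera to world coordinates). Camera axes: x right, y down, z forward; pixel columns grow to the right and rows downward; lengths in m; the calibration is good to about 2 mm. A picture is of the moment at which its call begins.
- order.sign_off(): hands the job in; it is judged then, once.
The state is a dict: "t": time; "q": joint angles; "qd": joint speeds; "tau": joint torques, N m; "tcp_pos": TCP position; "tool_rot": TCP orientation; "force": force on the tool from outside, world axes, zero at the start; "ft_torque": the same for the moment, N m; "finger_gap": opening from 0.0 (shut) to 1.0 (fully open); "gripper_force": force on a finger pad.
Only numpy, scipy, OpenCV 4.12 (cv2) and the standard library are available. Lean on these libraries where they do the work, as an engineer would, in place of code of your own. Each camera call takes 0.05 s, during which the arm holds its last target. There are 200 camera calls.

TASK

The black grip pad of the yellow-green pedal in the turntable's nest is held by four white studs that are only started: with a fingertip, press each one fully home, lightly and one at a time, until its head lies flat on the pad. Go crosswise so that the pad beds evenly: first the stud at the pad's cut-off corner, then the one diagonally across, then the other stud on the axle end, and last the one diagonally across from that. Do not lift or shift the pedal in its nest, and leave everything else on the turntable and bench where it is.

Things in the scene. Friction and masses are not known exactly. Their poses are not given: they have to be found in the camera images.
- turntable: Round aluminium assembly turntable, 300 mm diameter, top 28 mm above the bench, locked (does not turn), standing at any angle. A steel nest plate with white plastic locating blocks on it carries the pedal. Origin: centre, on the bench.
- pedal: The yellow-green flat bicycle pedal lying loose in the nest: 112 x 106 mm, frame 18 mm thick, steel axle stub sticking out 38 mm along its +x. A black rubber grip pad, 90 x 84 x 6 mm with one corner cut off (at 45 degrees, 32 mm along each side, towards +x and +y), lies on top; the pad's top is 24 mm above the origin. z is up. Origin: centre of the underside of the frame, 46 mm above the bench.
- stud_key_top (a point): Centre of the top of the white stud at the pad's cut-off corner, which is on the axle end; at (+23, +20) mm in the pedal's x, y. Round head, 13 mm diameter, 4 mm thick. It stands up to 10 mm above the pad at the start; pushed fully home, its head lies flat on the pad and this point is 4 mm above the pad (28 mm above the pedal's origin).
- stud_opposite_top (a point): Centre of the top of the white stud at the corner diagonally across from the cut-off one, at (-27, -24) mm. Round head, 13 mm diameter, 4 mm thick. It stands up to 10 mm above the pad at the start; pushed fully home, its head lies flat on the pad and this point is 4 mm above the pad (28 mm above the pedal's origin).
- stud_axle_top (a point): Centre of the top of the white stud at the other corner on the axle end, at (+27, -24) mm. Round head, 13 mm diameter, 4 mm thick. It stands up to 10 mm above the pad at the start; pushed fully home, its head lies flat on the pad and this point is 4 mm above the pad (28 mm above the pedal's origin).
- stud_last_top (a point): Centre of the top of the white stud at the corner diagonally across from the second one on the axle end (the last corner), at (-27, +24) mm. Round head, 13 mm diameter, 4 mm thick. It stands up to 10 mm above the pad at the start; pushed fully home, its head lies flat on the pad and this point is 4 mm above the pad (28 mm above the pedal's origin).
- stud_key (a joint): How far that stud is pushed in, m: 0 = just started (head underside 6 mm above the pad), 0.006 = fully home. It moves straight down with about 5 N of stiff friction, stays where it is left, then stops on the rubber, which gives 1 mm per 8 N and springs back; more than 30 N on it or anywhere on the pedal marks the pad.
- stud_opposite (a joint): How far that stud is pushed in, m: 0 = just started (head underside 6 mm above the pad), 0.006 = fully home. It moves straight down with about 5 N of stiff friction, stays where it is left, then stops on the rubber, which gives 1 mm per 8 N and springs back; more than 30 N on it or anywhere on the pedal marks the pad.
- stud_axle (a joint): How far that stud is pushed in, m: 0 = just started (head underside 6 mm above the pad), 0.006 = fully home. It moves straight down with about 5 N of stiff friction, stays where it is left, then stops on the rubber, which gives 1 mm per 8 N and springs back; more than 30 N on it or anywhere on the pedal marks the pad.
- stud_last (a joint): How far that stud is pushed in, m: 0 = just started (head underside 6 mm above the pad), 0.006 = fully home. It moves straight down with about 5 N of stiff friction, stays where it is left, then stops on the rubber, which gives 1 mm per 8 N and springs back; more than 30 N on it or anywhere on the pedal marks the pad.
- setting_pin: Bystander: plain white plastic cylinder, 20 mm diameter, 45 mm tall, standing on the turntable beside the nest. Origin: centre of its underside.
- spindle: Bystander: spare steel pedal axle standing on end on the turntable, 20 mm diameter foot, 62 mm tall. Origin: centre of its underside.
- stud_cup: Bystander: small open aluminium cup of spare studs on the turntable, 44 mm wide, 24 mm tall. Origin: centre of its underside.
- spare_pedal_1: Bystander: bare black pedal body 112 x 106 x 22 mm (no pad), lying in the grey tray. Origin: centre of its underside.
- spare_pedal_2: Bystander: another bare black pedal body, lying in the grey tray. Origin: centre of its underside.
- grease_jar: Bystander: grey jar with white lid, 68 mm diameter, 62 mm tall. Origin: centre of its underside.
- locker_bottle: Bystander: slim bottle, 34 mm diameter, 95 mm tall. Origin: centre of its underside.
- screwdriver: Bystander: black-handled screwdriver, 200 mm long, lying on the bench. Origin: middle of its length.
There are look-alikes about, which are no part of the job. What is meant by the pedal is not red, and is the larger of those in its own colour.

How it is judged:
By the outcome, as a careful person would: the job done as asked, in the order asked, and still so for the second after the job is handed in, with the robot touching nothing.
It also fails if it takes over 51 s, if anything falls off the work surface, if the arm or the gripper's body presses on something with over 40 N, if the wrist force passes 120 N, or if a joint passes its speed limit or range.

## Working session

There is one attempt and no reset: what is moved stays moved. The work goes in short steps, Python scripts to look and compute and a shell command to move; the robot and the scene stay as the last step left them, time stands still between calls to the robot, and variables do not carry over. Pictures are saved under pics/ and viewed, at most 10 in all, crops included, and the job is handed in when it is done.

```bash
ls; mkdir -p pics
python3 - <<'E'
from station import sense, vision
import cv2, numpy as np, pickle
s=sense(); print(s)
for n in ("top","side"):
    d=vision.snapshot(n); cv2.imwrite(f"pics/{n}0.png",d["image"]); pickle.dump(d,open(f"{n}0.pkl","wb")); print(d["mtx"],d["pose"])
E
```

```text
pics
{'t': 0.0, 'q': array([ 1.11250409e+00,  5.28468266e-01,  1.43388966e+00, -1.25729468e-05,
        1.18140423e+00, -1.78513112e-01]), 'qd': array([-0.00083929,  0.00362667, -0.00052679, -0.0002252 ,  0.00074302,
        0.00079489]), 'tau': array([-2.21024675e-04, -4.42356241e+01, -1.78023738e+01, -3.10751775e-04,
        8.52379831e-03, -2.81579581e-06]), 'tcp_pos': array([0.17226892, 0.60008769, 0.24733631]), 'tool_rot': array([ 1.39431305e-01,  9.90231152e-01, -1.03204630e-03, -3.34059688e-04]), 'force': array([ 0.01650601, -1.21524415,  0.98092605]), 'ft_torque': array([-0.05654909, -0.04736368,  0.00968857]), 'gripper_force': 0.0, 'finger_gap': 1.001099608666309}
[[585.65182087   0.         327.80329996]
 [  0.         585.65182087 237.75577061]
 [  0.           0.           1.        ]] [[-0.00503309 -0.99366095  0.11230577  0.25836272]
 [-0.99997454  0.00556927  0.00446108 -0.052307  ]
 [-0.00505826 -0.11228046 -0.99366368  1.64495576]
 [ 0.          0.          0.          1.        ]]
[[487.32214336   0.         326.27881183]
 [  0.         487.32214336 238.41695701]
 [  0.           0.           1.        ]] [[ 0.7137749  -0.50066047  0.48975962 -0.03656179]
 [-0.70037392 -0.51156432  0.49777336 -0.54325123]
 [ 0.0013281  -0.698313   -0.7157913   0.76403161]
 [ 0.          0.          0.          1.        ]]
```

View pics/top0.png

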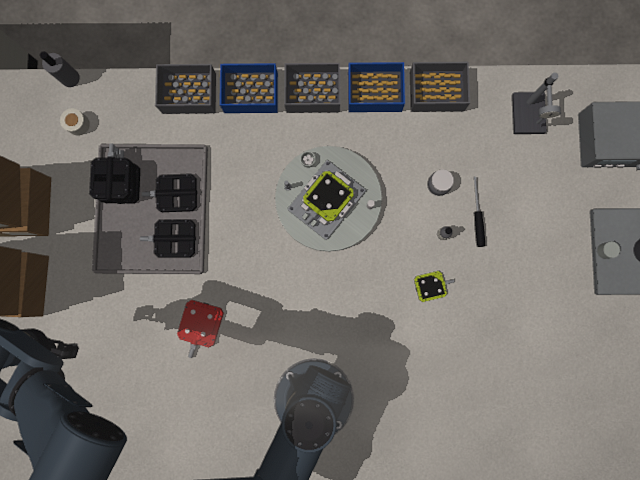

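View pics/side0.png

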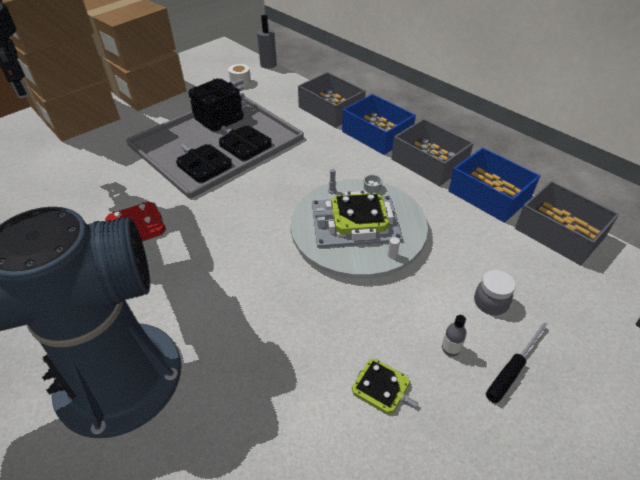

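The top view shows the pedal on the turntable at about (328,195). The smaller yellow-green look-alike is at (431,287) and the red one at (201,323). In the side view the pedal is at about (360,213). Next I'll zoom in and measure.

```bash
cat > h.py <<'E'
import numpy as np, cv2, pickle
def proj(d,P):
    T=np.linalg.inv(d["pose"]); c=T[:3,:3]@np.atleast_2d(P).T+T[:3,3:]; p=d["mtx"]@c; return (p[:2]/p[2]).T
def ray(d,uv):
    uv=np.atleast_2d(uv); r=(d["pose"][:3,:3]@np.linalg.inv(d["mtx"])@np.c_[uv,np.ones(len(uv))].T).T
    return d["pose"][:3,3], r
def plane(d,uv,z):
    o,r=ray(d,uv); return o+r*((z-o[2])/r[:,2:])
def blobs(d,roi):
    u0,v0,u1,v1=roi; im=d["image"][v0:v1,u0:u1]
    hsv=cv2.cvtColor(im,cv2.COLOR_BGR2HSV)
    g=cv2.inRange(hsv,(25,110,60),(45,255,255))
    cs,_=cv2.findContours(g,cv2.RETR_EXTERNAL,cv2.CHAIN_APPROX_NONE); c=max(cs,key=cv2.contourArea)
    hull=cv2.convexHull(c); m=np.zeros_like(g); cv2.drawContours(m,[hull],-1,255,-1)
    w=cv2.inRange(hsv,(0,0,120),(180,60,255))&m
    n,_,st,ce=cv2.connectedComponentsWithStats(w)
    M=cv2.moments(hull)
    return hull[:,0]+[u0,v0],[(st[i,4],np.round(ce[i]+[u0,v0],2)) for i in range(1,n) if st[i,4]>5]
E
python3 - <<'E'
from h import *
out=[]
for n,roi in (("top",(270,140,390,255)),("side",(285,165,435,280))):
    d=pickle.load(open(n+"0.pkl","rb")); hull,b=blobs(d,roi)
    print(n,cv2.minAreaRect(hull))
    for a,c in b: print(a,c,plane(d,c,.08).round(4))
    u0,v0,u1,v1=roi; out.append(cv2.resize(d["image"][v0:v1,u0:u1],(400,380 if n=="top" else 307),interpolation=cv2.INTER_CUBIC))
    o,r=ray(d,[(0,0)])
out[1]=cv2.copyMakeBorder(out[1],0,73,0,0,cv2.BORDER_CONSTANT)
cv2.imwrite("pics/crop0.png",np.hstack(out))
d=pickle.load(open("top0.pkl","rb"))
h,_=blobs(d,(270,140,390,255)); print(plane(d,cv2.boxPoints(cv2.minAreaRect(h.astype(np.float32))),.064).round(4))
# heights from range
for v in range(185,206,4):
    u=np.arange(310,348,4); z=d["range_z"][v,u]; o,r=ray(d,np.c_[u,0*u+v]); print((o+r*z[:,None])[:,2].round(3))
E
```

```text
top ((328.01220703125, 195.6097869873047), (38.574920654296875, 41.22987365722656), 38.65980529785156)
17 [327.24 181.24] [[ 0.5899 -0.0445  0.08  ]]
20 [341.1  192.05] [[ 0.5598 -0.082   0.08  ]]
16 [314.75 196.62] [[ 0.5477 -0.0105  0.08  ]]
15 [328.4 205.4] [[ 0.5233 -0.0473  0.08  ]]
side ((359.97723388671875, 213.58807373046875), (38.313026428222656, 55.70758819580078), 88.56790161132812)
22 [370.23 196.14] [[ 0.5874 -0.0431  0.08  ]]
22 [345.41 197.82] [[ 0.5454 -0.0097  0.08  ]]
21 [349.76 211.29] [[ 0.5213 -0.0455  0.08  ]]
21 [373.86 211.48] [[ 0.5566 -0.0809  0.08  ]]
10 [374.  229.8] [[ 0.5164 -0.117   0.08  ]]
19 [353.37 231.63] [[ 0.4832 -0.0918  0.08  ]]
46 [364.28 230.57] [[ 0.5009 -0.1049  0.08  ]]
[[ 0.5424  0.0302  0.064 ]
 [ 0.6319 -0.0408  0.064 ]
 [ 0.564  -0.123   0.064 ]
 [ 0.4754 -0.0519  0.064 ]]
[0.06  0.061 0.074 0.071 0.07  0.074 0.071 0.066 0.069 0.065]
[0.056 0.073 0.07  0.07  0.069 0.067 0.072 0.068 0.074 0.066]
[0.071 0.072 0.073 0.074 0.072 0.072 0.075 1.645 0.094 0.076]
[0.065 0.08  0.068 0.073 0.076 0.073 0.07  0.068 0.069 0.072]
[1.645 0.07  0.076 0.071 0.07  0.076 0.074 0.074 0.07  0.065]
[0.065 0.065 0.077 0.072 0.084 0.082 0.077 0.067 0.067 0.06 ]
```

View pics/crop0.png

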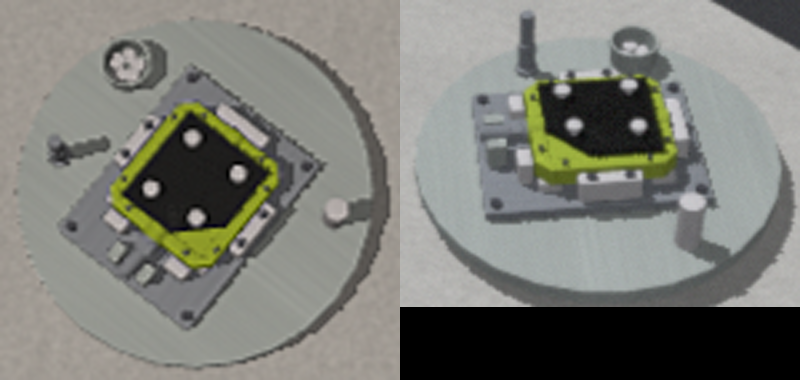

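In the crop, the cut-off corner is at the bottom in the top view and lower left in the side view. The spacings (44, 50, 54 and 48 mm) match the drawing and identify the studs as key (.523,-.047), opposite (.589,-.044), axle (.547,-.010) and last (.558,-.081). The two views agree to about 2 mm. I'll shut the gripper and move over.

```bash
python3 -m crank '[{"dp":[0.3,-0.5,0],"angular":[0,0,0]},{"dp":[0.53,-0.98,0],"angular":[0,0,0]},{"dp":[0.53,-0.98,0],"angular":[0,0,0]},{"dp":[0.53,-0.98,0],"angular":[0,0,0]},{"dp":[0.53,-0.98,0],"angular":[0,0,0]},{"dp":[0.53,-0.98,0],"angular":[0,0,0]},{"dp":[0.53,-0.98,0],"angular":[0,0,0]},{"dp":[0.53,-0.98,0],"angular":[0,0,0]},{"dp":[0.53,-0.98,0],"angular":[0,0,0]},{"dp":[0.53,-0.98,0],"angular":[0,0,0]},{"dp":[0.53,-0.98,0],"angular":[0,0,0]},{"dp":[0.53,-0.98,0],"angular":[0,0,0]},{"dp":[0.53,-0.98,0],"angular":[0,0,0]},{"dp":[0.53,-0.98,0],"angular":[0,0,0]},{"dp":[0.53,-0.98,0],"angular":[0,0,0]},{"dp":[0.53,-0.98,0],"angular":[0,0,0]},{"dp":[0.53,-0.98,0],"angular":[0,0,0]},{"dp":[0.53,-0.98,0],"angular":[0,0,0]},{"dp":[0.53,-0.98,0],"angular":[0,0,0]},{"dp":[0.53,-0.98,0],"angular":[0,0,0]}]' 1 20
```

```text
t: 2.1
tcp_pos: [0.4839, 0.0258, 0.2481]
tool_rot: [0.14, 0.99, 0.0, -0.0]
force: [0.7, 0.6, -0.9]
finger_gap: 0.0
gripper_force: 0.0
```

```bash
python3 -m crank '[{"dp":[0.43,-0.82,0],"angular":[0,0,0]},{"dp":[0.43,-0.82,-0.5],"angular":[0,0,0]},{"dp":[0.43,-0.82,-0.8],"angular":[0,0,0]},{"dp":[0,0,-0.8],"angular":[0,0,0]},{"dp":[0,0,-0.8],"angular":[0,0,0]},{"dp":[0,0,-0.6],"angular":[0,0,0]},{"dp":[0,0,-0.2],"angular":[0,0,0]},{"dp":[0,0,0],"angular":[0,0,0]},{"dp":[0,0,0],"angular":[0,0,0]}]'
python3 - <<'E'
from h import *
from station import sense, vision
s=sense(); print(s["tcp_pos"],s["force"],s["tool_rot"])
out=[]
for n,c in (("top",(328,195)),("side",(360,205))):
    d=vision.snapshot(n); pickle.dump(d,open(n+"1.pkl","wb")); im=d["image"][c[1]-50:c[1]+50,c[0]-50:c[0]+50]
    tip=s["tcp_pos"]-[0,0,.017]; print(n,proj(d,tip))
    out.append(cv2.resize(im,(400,400),interpolation=cv2.INTER_CUBIC))
cv2.imwrite("pics/crop1.png",np.hstack(out))
E
```

```text
t: 3.0
tcp_pos: [0.5228, -0.0468, 0.1379]
tool_rot: [0.139, 0.99, -0.0, 0.001]
force: [-0.9, 0.1, -0.1]
finger_gap: 0.004
gripper_force: 0.0
[ 0.52283277 -0.04677076  0.13787906] [-0.90190209  0.08494193 -0.13255325] [ 1.39351805e-01  9.90242794e-01 -8.97090523e-05  5.25728350e-04]
top [[328.12263918 202.99974646]]
side [[351.45540893 196.24880252]]
```

View pics/crop1.png

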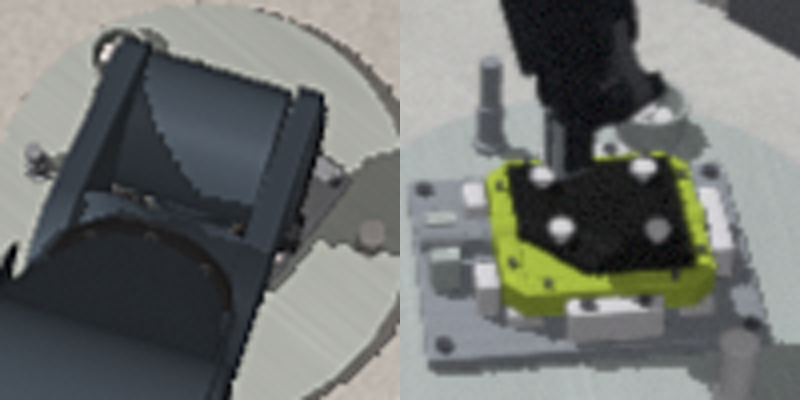

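The side view shows the shut fingertip at crop (573,175) above the key stud at (562,228). I'll zoom in to check the lateral offset.

Run:
```python
from h import *
d=pickle.load(open("side1.pkl","rb")); im=d["image"][170:225,325:380].astype(float)
im=np.clip(255*(im/255)**.45,0,255).astype(np.uint8)
o=cv2.resize(im,None,fx=10,fy=10,interpolation=cv2.INTER_NEAREST)
T=np.array([.5228,-.0468,.1209]); 
yt=np.array([.276,.961,0]); xt=np.array([.961,-.276,0])
def dot(P,c):
    p=(proj(d,P)[0]-[325,170]+.5)*10; cv2.circle(o,tuple(int(v) for v in p),4,c,-1)
dot(T,(0,0,255))
for a in(-.011,.011):
  for b in(-.007,.007): dot(T+a*xt+b*yt,(0,255,0))
dot(T-[0,0,.041],(255,0,0))
cv2.imwrite("pics/zoom1.png",o)
```

```text
(no output)
```

View pics/zoom1.png

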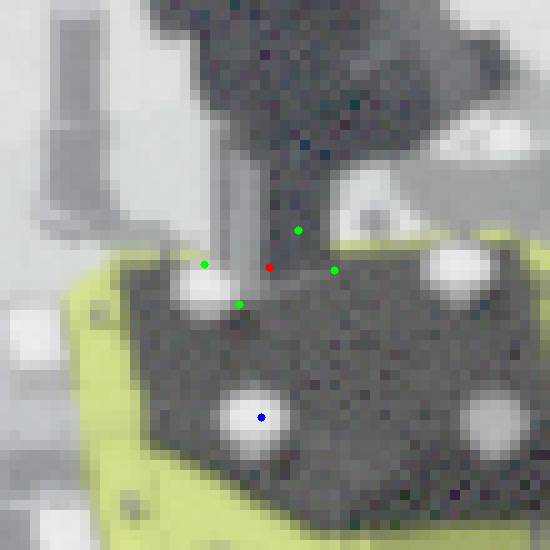

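The fingertip is where predicted, with its centre at about column 270 in the zoom. The key stud sits about 1 px (2 mm) left of it, so I'll shift (-1,+1) mm and descend.

```bash
python3 -m crank '[{"dp":[-0.035,0.035,-0.3],"angular":[0,0,0]},{"dp":[0,0,-0.5],"angular":[0,0,0]},{"dp":[0,0,-0.3],"angular":[0,0,0]},{"dp":[0,0,-0.1],"angular":[0,0,0]},{"dp":[0,0,0],"angular":[0,0,0]},{"dp":[0,0,0],"angular":[0,0,0]}]'
python3 -m crank '[{"dp":[0,0,-0.03],"angular":[0,0,0]},{"dp":[0,0,-0.03],"angular":[0,0,0]},{"dp":[0,0,-0.03],"angular":[0,0,0]},{"dp":[0,0,0],"angular":[0,0,0]}]'
```

```text
t: 3.7
tcp_pos: [0.5215, -0.0457, 0.1015]
tool_rot: [0.139, 0.99, -0.0, 0.0]
force: [-0.9, 0.7, -0.4]
finger_gap: 0.003
gripper_force: 0.0
t: 4.1
tcp_pos: [0.5213, -0.0457, 0.0986]
tool_rot: [0.139, 0.99, -0.0, 0.0]
force: [0.2, -0.0, 0.5]
finger_gap: 0.002
gripper_force: 0.0
```

```bash
for i in 1; do python3 -m crank '[{"dp":[0,0,-0.03],"angular":[0,0,0]},{"dp":[0,0,-0.03],"angular":[0,0,0]},{"dp":[0,0,0],"angular":[0,0,0]}]' | egrep 'tcp|force: \['; done
python3 -m crank '[{"dp":[0,0,-0.03],"angular":[0,0,0]},{"dp":[0,0,-0.03],"angular":[0,0,0]},{"dp":[0,0,0],"angular":[0,0,0]}]' | egrep '^t:|tcp|force: \['
```

```text
tcp_pos: [0.5214, -0.0457, 0.0968]
force: [-0.1, -0.3, 1.3]
t: 4.7
tcp_pos: [0.5214, -0.0457, 0.0953]
force: [-0.6, 1.0, 4.4]
```

```bash
python3 -m crank '[{"dp":[0,0,-0.03],"angular":[0,0,0]},{"dp":[0,0,-0.03],"angular":[0,0,0]},{"dp":[0,0,0],"angular":[0,0,0]}]' | egrep '^t:|tcp|force: \['
python3 -m crank '[{"dp":[0,0,-0.03],"angular":[0,0,0]},{"dp":[0,0,-0.02],"angular":[0,0,0]},{"dp":[0,0,0],"angular":[0,0,0]}]' | egrep '^t:|tcp|force: \['
```

```text
t: 5.0
tcp_pos: [0.5214, -0.0457, 0.0934]
force: [-0.2, 1.3, 5.0]
t: 5.3
tcp_pos: [0.5214, -0.0457, 0.0918]
force: [-1.8, -0.0, 4.5]
```

```bash
python3 -m crank '[{"dp":[0,0,-0.03],"angular":[0,0,0]},{"dp":[0,0,0],"angular":[0,0,0]}]' | egrep '^t:|tcp|force: \['
python3 -m crank '[{"dp":[0,0,-0.02],"angular":[0,0,0]},{"dp":[0,0,0],"angular":[0,0,0]}]' | egrep '^t:|tcp|force: \['
```

```text
t: 5.5
tcp_pos: [0.5214, -0.0457, 0.0909]
force: [-0.3, -0.0, 5.1]
t: 5.7
tcp_pos: [0.5214, -0.0457, 0.0903]
force: [-0.6, 0.5, 5.4]
```

```bash
python3 -m crank '[{"dp":[0,0,-0.02],"angular":[0,0,0]},{"dp":[0,0,0],"angular":[0,0,0]}]' | egrep '^t:|tcp|force: \['
python3 -m crank '[{"dp":[0,0,-0.02],"angular":[0,0,0]},{"dp":[0,0,0],"angular":[0,0,0]}]' | egrep '^t:|tcp|force: \['
```

```text
t: 5.9
tcp_pos: [0.5214, -0.0457, 0.09]
force: [-1.7, 0.6, 8.3]
t: 6.1
tcp_pos: [0.5214, -0.0457, 0.0897]
force: [-2.0, -1.3, 10.0]
```

```bash
python3 -m crank '[{"dp":[0,0,-0.02],"angular":[0,0,0]},{"dp":[0,0,0],"angular":[0,0,0]}]' | egrep '^t:|tcp|force: \['
python3 -m crank '[{"dp":[0,0,0.1],"angular":[0,0,0]},{"dp":[0,0,0.25],"angular":[0,0,0]},{"dp":[0,0,0.28],"angular":[0,0,0]},{"dp":[0.5,0.02,0],"angular":[0,0,0]},{"dp":[0.7,0.03,0],"angular":[0,0,0]},{"dp":[0.7,0.03,0],"angular":[0,0,0]},{"dp":[0.31,0.01,0],"angular":[0,0,0]},{"dp":[0,0,-0.1],"angular":[0,0,0]},{"dp":[0,0,-0.16],"angular":[0,0,0]},{"dp":[0,0,0],"angular":[0,0,0]}]' | egrep '^t:|tcp|force: \['
python3 - <<'E'
from h import *
from station import sense, vision
d=vision.snapshot("side"); im=d["image"][170:225,325:400].astype(float)
im=np.clip(255*(im/255)**.45,0,255).astype(np.uint8)
cv2.imwrite("pics/zoom2.png",cv2.resize(im,None,fx=10,fy=10,interpolation=cv2.INTER_NEAREST))
E
```

```text
t: 6.3
tcp_pos: [0.5214, -0.0457, 0.0894]
force: [-2.1, 0.9, 12.6]
t: 7.3
tcp_pos: [0.5855, -0.0426, 0.0984]
force: [-0.6, 0.1, -0.5]
```

View pics/zoom2.png

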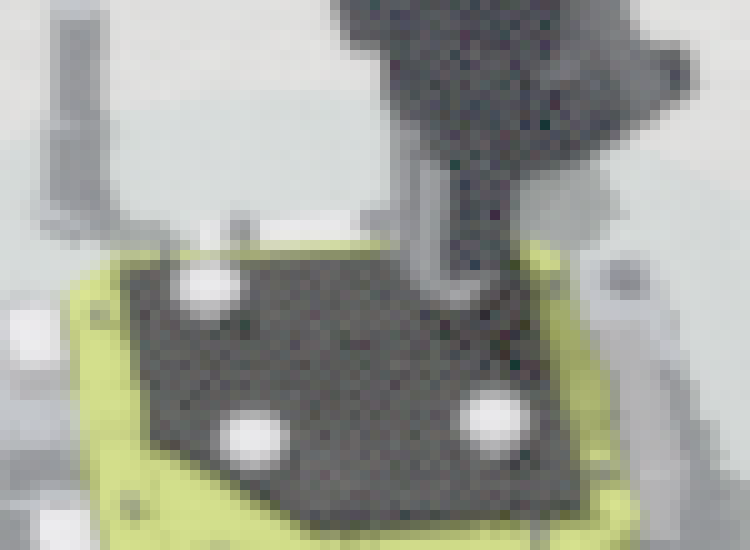

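Key is down: its head dropped from row 418 to 438 in the zoom. The tip is at column 457, over the opposite stud at column 457.

```bash
python3 -m crank '[{"dp":[0.03,0,-0.03],"angular":[0,0,0]},{"dp":[0,0,-0.03],"angular":[0,0,0]},{"dp":[0,0,0],"angular":[0,0,0]}]' | egrep '^t:|tcp|force: \['
python3 -m crank '[{"dp":[0,0,-0.03],"angular":[0,0,0]},{"dp":[0,0,-0.03],"angular":[0,0,0]},{"dp":[0,0,-0.03],"angular":[0,0,0]},{"dp":[0,0,0],"angular":[0,0,0]}]' | egrep '^t:|tcp|force: \['
```

```text
t: 7.65
tcp_pos: [0.5884, -0.043, 0.0977]
force: [0.7, 0.8, 0.7]
t: 8.05
tcp_pos: [0.5886, -0.043, 0.0955]
force: [-0.6, -0.0, 5.3]
```

```bash
python3 -m crank '[{"dp":[0,0,-0.03],"angular":[0,0,0]},{"dp":[0,0,-0.03],"angular":[0,0,0]},{"dp":[0,0,-0.03],"angular":[0,0,0]},{"dp":[0,0,0],"angular":[0,0,0]}]' | egrep '^t:|tcp|force: \['
python3 -m crank '[{"dp":[0,0,-0.03],"angular":[0,0,0]},{"dp":[0,0,-0.02],"angular":[0,0,0]},{"dp":[0,0,0],"angular":[0,0,0]}]' | egrep '^t:|tcp|force: \['
python3 -m crank '[{"dp":[0,0,-0.02],"angular":[0,0,0]},{"dp":[0,0,0],"angular":[0,0,0]}]' | egrep '^t:|tcp|force: \['
```

```text
t: 8.45
tcp_pos: [0.5886, -0.043, 0.0926]
force: [-1.3, -0.2, 4.8]
t: 8.75
tcp_pos: [0.5886, -0.043, 0.091]
force: [-1.1, -0.3, 5.1]
t: 8.95
tcp_pos: [0.5886, -0.043, 0.0904]
force: [-1.1, 0.1, 5.8]
```

```bash
python3 -m crank '[{"dp":[0,0,-0.02],"angular":[0,0,0]},{"dp":[0,0,0],"angular":[0,0,0]}]' | egrep '^t:|tcp|force: \['
```

```text
t: 9.15
tcp_pos: [0.5886, -0.043, 0.0901]
force: [-2.0, -1.2, 7.5]
```

```bash
python3 -m crank '[{"dp":[0,0,-0.02],"angular":[0,0,0]},{"dp":[0,0,-0.02],"angular":[0,0,0]},{"dp":[0,0,0],"angular":[0,0,0]}]' | egrep '^t:|tcp|force: \['
python3 -m crank '[{"dp":[0,0,0.1],"angular":[0,0,0]},{"dp":[0,0,0.25],"angular":[0,0,0]},{"dp":[0,0,0.28],"angular":[0,0,0]},{"dp":[-0.4,0.32,0],"angular":[0,0,0]},{"dp":[-0.6,0.47,0],"angular":[0,0,0]},{"dp":[-0.43,0.33,0],"angular":[0,0,0]},{"dp":[0,0,-0.1],"angular":[0,0,0]},{"dp":[0,0,-0.16],"angular":[0,0,0]},{"dp":[0,0,0],"angular":[0,0,0]},{"dp":[0,0,0],"angular":[0,0,0]}]' | egrep '^t:|tcp|force: \['
python3 - <<'E'
from h import *
from station import vision
d=vision.snapshot("side"); im=d["image"][170:225,325:400].astype(float)
im=np.clip(255*(im/255)**.45,0,255).astype(np.uint8)
cv2.imwrite("pics/zoom3.png",cv2.resize(im,None,fx=10,fy=10,interpolation=cv2.INTER_NEAREST))
E
```

```text
t: 9.45
tcp_pos: [0.5887, -0.043, 0.0895]
force: [-2.8, 0.1, 11.4]
t: 10.45
tcp_pos: [0.5466, -0.01, 0.0993]
force: [-0.2, -0.2, -0.0]
```

View pics/zoom3.png

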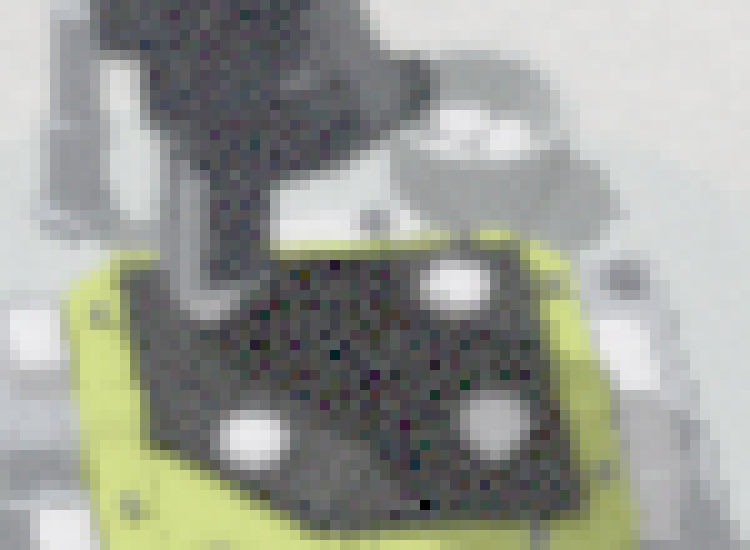

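The opposite stud is down: its head dropped from row 270 to 287. The tip is over the axle stud, which is at about (209,288).

```bash
python3 -m crank '[{"dp":[-0.02,0.02,-0.03],"angular":[0,0,0]},{"dp":[0,0,-0.03],"angular":[0,0,0]},{"dp":[0,0,-0.03],"angular":[0,0,0]},{"dp":[0,0,-0.03],"angular":[0,0,0]},{"dp":[0,0,-0.03],"angular":[0,0,0]},{"dp":[0,0,0],"angular":[0,0,0]}]' | egrep '^t:|tcp|force: \['
python3 -m crank '[{"dp":[0,0,-0.03],"angular":[0,0,0]},{"dp":[0,0,-0.03],"angular":[0,0,0]},{"dp":[0,0,-0.03],"angular":[0,0,0]},{"dp":[0,0,0],"angular":[0,0,0]}]' | egrep '^t:|tcp|force: \['
```

```text
t: 11.1
tcp_pos: [0.545, -0.0088, 0.0953]
force: [0.2, -0.8, 2.6]
t: 11.5
tcp_pos: [0.5451, -0.0088, 0.0925]
force: [-0.7, 0.7, 5.0]
```

```bash
python3 -m crank '[{"dp":[0,0,-0.03],"angular":[0,0,0]},{"dp":[0,0,-0.02],"angular":[0,0,0]},{"dp":[0,0,-0.02],"angular":[0,0,0]},{"dp":[0,0,0],"angular":[0,0,0]}]' | egrep '^t:|tcp|force: \['
python3 -m crank '[{"dp":[0,0,-0.02],"angular":[0,0,0]},{"dp":[0,0,0],"angular":[0,0,0]}]' | egrep '^t:|tcp|force: \['
```

```text
t: 11.9
tcp_pos: [0.5451, -0.0088, 0.0904]
force: [-1.5, -1.1, 5.2]
t: 12.1
tcp_pos: [0.5451, -0.0088, 0.0901]
force: [-1.8, 0.8, 7.5]
```

```bash
python3 -m crank '[{"dp":[0,0,-0.02],"angular":[0,0,0]},{"dp":[0,0,-0.02],"angular":[0,0,0]},{"dp":[0,0,0],"angular":[0,0,0]}]' | egrep '^t:|tcp|force: \['
python3 -m crank '[{"dp":[0,0,0.1],"angular":[0,0,0]},{"dp":[0,0,0.25],"angular":[0,0,0]},{"dp":[0,0,0.28],"angular":[0,0,0]},{"dp":[0.08,-0.5,0],"angular":[0,0,0]},{"dp":[0.12,-0.7,0],"angular":[0,0,0]},{"dp":[0.12,-0.7,0],"angular":[0,0,0]},{"dp":[0.09,-0.5,0],"angular":[0,0,0]},{"dp":[0,0,-0.1],"angular":[0,0,0]},{"dp":[0,0,-0.16],"angular":[0,0,0]},{"dp":[0,0,0],"angular":[0,0,0]},{"dp":[0,0,0],"angular":[0,0,0]}]' | egrep '^t:|tcp|force: \['
python3 - <<'E'
from h import *
from station import vision
d=vision.snapshot("side"); im=d["image"][170:225,325:400].astype(float)
im=np.clip(255*(im/255)**.45,0,255).astype(np.uint8)
cv2.imwrite("pics/zoom4.png",cv2.resize(im,None,fx=10,fy=10,interpolation=cv2.INTER_NEAREST))
E
```

```text
t: 12.4
tcp_pos: [0.5451, -0.0088, 0.0895]
force: [-2.7, -0.1, 11.4]
t: 13.5
tcp_pos: [0.5567, -0.0798, 0.0991]
force: [-0.1, -1.1, -0.8]
```

View pics/zoom4.png

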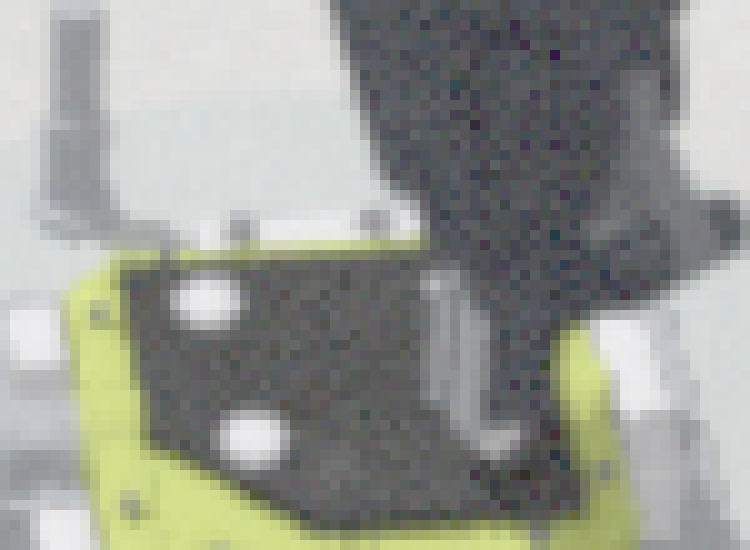

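The axle stud is down: its head dropped from row 288 to 301. The tip is over the last stud, at about (494,425).

```bash
python3 -m crank '[{"dp":[0,0,-0.03],"angular":[0,0,0]},{"dp":[0,0,-0.03],"angular":[0,0,0]},{"dp":[0,0,-0.03],"angular":[0,0,0]},{"dp":[0,0,-0.03],"angular":[0,0,0]},{"dp":[0,0,-0.03],"angular":[0,0,0]},{"dp":[0,0,0],"angular":[0,0,0]}]' | egrep '^t:|tcp|force: \['
python3 -m crank '[{"dp":[0,0,-0.03],"angular":[0,0,0]},{"dp":[0,0,-0.03],"angular":[0,0,0]},{"dp":[0,0,-0.03],"angular":[0,0,0]},{"dp":[0,0,0],"angular":[0,0,0]}]' | egrep '^t:|tcp|force: \['
```

```text
t: 14.15
tcp_pos: [0.5573, -0.0807, 0.0953]
force: [-1.5, 0.3, 3.8]
t: 14.55
tcp_pos: [0.5574, -0.0807, 0.0925]
force: [-1.4, 1.5, 4.3]
```

```bash
python3 -m crank '[{"dp":[0,0,-0.03],"angular":[0,0,0]},{"dp":[0,0,-0.02],"angular":[0,0,0]},{"dp":[0,0,-0.02],"angular":[0,0,0]},{"dp":[0,0,0],"angular":[0,0,0]}]' | egrep '^t:|tcp|force: \['
python3 -m crank '[{"dp":[0,0,-0.02],"angular":[0,0,0]},{"dp":[0,0,0],"angular":[0,0,0]}]' | egrep '^t:|tcp|force: \['
```

```text
t: 14.95
tcp_pos: [0.5574, -0.0807, 0.0904]
force: [-1.2, 1.2, 5.6]
t: 15.15
tcp_pos: [0.5574, -0.0807, 0.0901]
force: [-1.7, 1.8, 7.7]
```

Same profile as the others. I'll finish the press, lift straight up and retreat to see the result.

```bash
python3 -m crank '[{"dp":[0,0,-0.02],"angular":[0,0,0]},{"dp":[0,0,-0.02],"angular":[0,0,0]},{"dp":[0,0,0],"angular":[0,0,0]}]' | egrep '^t:|tcp|force: \['
python3 -m crank '[{"dp":[0,0,0.1],"angular":[0,0,0]},{"dp":[0,0,0.3],"angular":[0,0,0]},{"dp":[0,0,0.6],"angular":[0,0,0]},{"dp":[0,0,0.9],"angular":[0,0,0]},{"dp":[0,0,0.9],"angular":[0,0,0]},{"dp":[0,0,0.9],"angular":[0,0,0]},{"dp":[0,0,0.9],"angular":[0,0,0]},{"dp":[0,0.9,0.5],"angular":[0,0,0]},{"dp":[0,0.9,0],"angular":[0,0,0]},{"dp":[0,0.9,0],"angular":[0,0,0]},{"dp":[0,0.9,0],"angular":[0,0,0]},{"dp":[0,0.9,0],"angular":[0,0,0]},{"dp":[0,0.9,0],"angular":[0,0,0]},{"dp":[0,0.9,0],"angular":[0,0,0]},{"dp":[0,0.9,0],"angular":[0,0,0]},{"dp":[0,0.9,0],"angular":[0,0,0]},{"dp":[0,0.6,0],"angular":[0,0,0]},{"dp":[0,0.2,0],"angular":[0,0,0]},{"dp":[0,0,0],"angular":[0,0,0]},{"dp":[0,0,0],"angular":[0,0,0]}]' | egrep '^t:|tcp|force: \['
python3 - <<'E'
from h import *
from station import vision
out=[]
for n,roi in (("top",(270,140,390,255)),("side",(285,165,435,280))):
    d=vision.snapshot(n); d0=pickle.load(open(n+"0.pkl","rb")); 
    for x in (d0,d):
        hull,b=blobs(x,roi); print(n,cv2.minAreaRect(hull),[(int(a),c.tolist()) for a,c in b][:4])
    u0,v0,u1,v1=roi; out.append(cv2.resize(d["image"][v0:v1,u0:u1],(400,380 if n=="top" else 307),interpolation=cv2.INTER_CUBIC))
out[1]=cv2.copyMakeBorder(out[1],0,73,0,0,cv2.BORDER_CONSTANT)
cv2.imwrite("pics/crop5.png",np.hstack(out))
E
```

```text
t: 15.45
tcp_pos: [0.5574, -0.0807, 0.0895]
force: [-2.0, 0.8, 12.3]
t: 17.45
tcp_pos: [0.5573, 0.1855, 0.2413]
force: [0.1, -0.3, -0.0]
top ((328.01220703125, 195.6097869873047), (38.574920654296875, 41.22987365722656), 38.65980529785156) [(17, [327.24, 181.24]), (20, [341.1, 192.05]), (16, [314.75, 196.62]), (15, [328.4, 205.4])]
top ((328.01220703125, 195.6097869873047), (38.574920654296875, 41.22987365722656), 38.65980529785156) [(12, [327.25, 181.67]), (13, [340.62, 192.38]), (21, [315.0, 197.0]), (16, [328.06, 205.75])]
side ((359.97723388671875, 213.58807373046875), (38.313026428222656, 55.70758819580078), 88.56790161132812) [(22, [370.23, 196.14]), (22, [345.41, 197.82]), (21, [349.76, 211.29]), (21, [373.86, 211.48])]
side ((360.0, 214.0), (38.0, 56.0), 90.0) [(21, [345.38, 199.57]), (11, [348.45, 213.18]), (6, [354.67, 232.83]), (12, [366.5, 231.75])]
```

View pics/crop5.png

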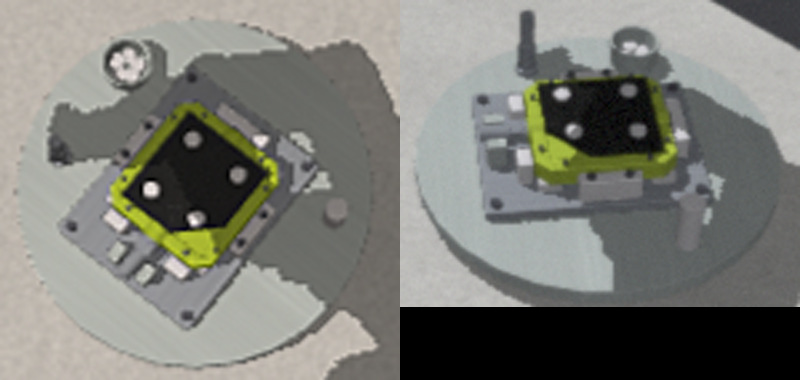

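All four heads lie low and flat on the pad. In the side view they sit at about (562,93), (628,90), (573,130) and (638,130). The pedal outline hasn't moved in either view.

```bash
python3 -c "
from station import order
print(order.sign_off())"
```

```text
the job is handed in; nothing more can be done
None
```

All four studs are pressed home in the order asked (key, opposite, axle, last), with no force reading above about 13 N and the pedal outline unmoved in both camera views; the job was handed in about 17.5 s into the 51 s allowed.

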